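# Ease the press-fit cover off a microscope camera housing with a wedge

### The job

Take the plastic wedge from its rack, lay it over onto its flat side and take it up again so that its blade is level, then work the blade into the seam under the camera cover's two ears, the one nearer the robot and the far one in turn, a little at a time, until each ear has risen 4 to 8 mm and the cover sits level but still on its housing. Never let the cover lean more than 3 degrees, touch it only with the wedge, and leave everything else on the bench alone. Finish with the wedge lying flat on the rubber mat.

Things in the scene. Friction and masses are not known exactly. Their poses are not given: they have to be found in the camera images.
- housing: Lower half of a camera housing, fixed: black block 80 (x) x 114 (y) x 28 mm on an aluminium plate 150 x 130 x 8 with a low clamp (28 mm high) at each x end. Origin: centre of the plate's underside, on the bench; z up; its +y points towards the robot, give or take 30 deg. The block's flat top is at z = 36 mm. On it a boss 67 x 47 x 18 mm with four spring pads grips the cover by friction.
- cover: Upper half, loose, pressed on: white hollow box 80 (x) x 60 (y) x 28 mm, 180 g, with an ear on its near (+y) and far (-y) side, each 80 mm along x, 27 deep (y = 30 to 57 mm) and 8 thick. Origin: centre of underside; closed, this sits on the housing's top, axes the same. Under each ear is then a seam 6 mm high and 27 mm deep, open outwards, over the housing's top.
- ear_near (a point): Middle of the outer lower edge of the near (+y) ear, at (0, 57, 6) mm in the cover's frame. Closed: z = 42 mm in the housing's frame. Raising an ear takes 4 to 10 N; the pads hold the cover where it is left (an ear settles by about 1 mm as the wedge is drawn out), and let go some 12 mm up.
- ear_far (a point): Middle of the outer lower edge of the far (-y) ear, at (0, -57, 6) mm in the cover's frame. Closed: z = 42 mm in the housing's frame. Raising one ear by 4 mm tips the cover by about 0.05 rad and lowers the other ear by 0.5 to 2 mm.
- wedge: Loose grey plastic wedge, 60 g, 100 mm long (x, tip at +x), 34 wide (z). Handle: x = -50 to 15 mm, 16 thick (y). Blade: x = 15 to 50 mm, tapering on both faces from 16 to 2 mm at the tip: 2 + 0.4 d thick at d mm from the tip; slippery. Origin: middle of length, width and thickness. At first it stands on its edge in the rack, z up, tip away from the robot; lying flat, its y is vertical.
- wedge_tip (a point): Middle of the wedge's tip edge, at x = +50 mm in the wedge's frame.
- rack: Fixed aluminium rack, plate 110 x 70 x 4 mm with two pairs of low posts (tops at z = 16 mm, 19 mm apart, at x = -42 and +12 mm), between which the wedge stands on its edge, underside at z = 4 mm, its x along the rack's. Origin on the bench. Rack and mat may change sides.
- mat: Fixed blue rubber mat 190 (x) x 150 (y) x 2 mm on the bench. Origin: centre of its underside.
- dropper: Bystander: amber bottle, 54 mm across, 105 mm high. Origin: centre of underside.
- tissue: Bystander: paper roll standing, 110 mm across, 100 mm high. Origin: centre of underside.
- tin: Bystander: open steel tin, 80 mm across, 110 mm high. Origin: centre of underside.
- objective: Bystander: small steel microscope objective standing, 26 mm across, 40 mm high. Origin: centre of underside.
- dish: Bystander: closed glass dish, 84 mm across, 13 mm high. Origin: centre of underside.
- slidebox: Bystander: blue box 90 x 60 x 30 mm. Origin: centre of underside.
- driver: Bystander: screwdriver lying on the bench, 160 mm long. Origin: under its middle.
Things that resemble listed ones, but are neither listed nor needed, are in the scene too. There is more than one size of the wedge; the job needs the middle-sized.

How it is judged (in metres and radians):
On the way, in this order (a step that is already met when the one before it is completed fails the run):
1. the wedge lies on its flat side, let go by the gripper ((angle between wedge's own y axis and vertical below 0.3 rad or angle between wedge's own y axis and vertical above 2.84 rad) and contact force between the fingers and wedge below 0.1 N), for 0.1 s.
2. one ear, only one, has been raised by 2.5 mm with the wedge (z of any of ear_near, ear_far in the frame of housing above 0.0445 m and contact force between wedge and cover above 0.5 N), for 0.1 s.
3. with the wedge at work, both ears have been raised by 1.5 mm (z of each of ear_near, ear_far in the frame of housing above 0.0435 m and contact force between wedge and cover above 0.5 N), for 0.1 s.
At the end, for the whole second after the job is handed in: Both ears stand 3.5 to 8.5 mm higher above the housing than when closed (ear points at 45.5 to 50.5 mm in the housing's frame), the cover leans under 0.045 rad and is at rest; the wedge lies flat (within 0.12 rad) and still on the mat, its middle over the mat (z of ear_near in the frame of housing between 0.0455 and 0.0505 m and z of ear_far in the frame of housing between 0.0455 and 0.0505 m and angle between cover's own z axis and vertical below 0.045 rad and linear speed of each of cover, wedge below 0.02 m/s and x of wedge in the frame of mat between -0.095 and 0.095 m and y of wedge in the frame of mat between -0.075 and 0.075 m and (angle between wedge's own y axis and vertical below 0.12 rad or angle between wedge's own y axis and vertical above 3.02 rad) and height (world z) of wedge below 0.015 m); the robot touches nothing.
It fails at once if the cover leaned more than 0.07 rad (4 degrees) (angle between cover's own z axis and vertical above 0.07 rad).
It fails at once if the gripper or arm touched the cover (contact force between any of the fingers, the arm and cover above 1.5 N).
It fails at once if a bystander was moved by more than 30 mm (distance of any of dropper, tissue, tin, objective, dish, slidebox, driver from where it was at the start of the episode above 0.03 m).
It also fails if it takes over 72 s, if anything falls off the work surface, if the arm or the gripper's body presses on something with over 40 N, if the wrist force passes 120 N, or if a joint passes its speed limit or range.

### The arm

A 6-joint arm with a two-finger parallel gripper is mounted at the origin on the work surface. World frame = base frame: x ahead of the robot, y to its left, z up, the work surface at z = 0. Lengths are in mm, angles in rad, forces in N, time in s.
With the tool pointing down it reaches from about 350 to 775 mm from the base axis. Payload 7.3 kg.
Tool frame: the origin (TCP) lies on the centre line of the jaws, within the pads' length; the fingertips stand 17 mm ahead of it and the grasp point (between the pads) lies 2 mm behind it; z points along the fingers, y is the line along which they close (so a half turn about z gives the same grasp; the last joint's range is limited). The gripper opens to 92 mm and grips with 3 to 60 N. Pads are 19 mm wide; open, the fingers measure 130 mm over their backs; the gripper's body (75 mm by 190 mm) begins 47 mm behind the grasp point.
Start: joints at [-1.273, 0.342, 1.524, -0, 1.275, -0.146], TCP at [225.445, -474.15, 243.741] pointing down, gripper open.
Joint ranges: [-2.53, 2.53], [-0.77, 2.02], [0.04, 2.7], [-1, 4.14], [0.28, 2.66], [-3.11, 3.11]. Speed limits (rad/s): [2.57, 2.57, 3.14, 3.14, 3.14, 3.14].

### API

Orientations are given as [roll, pitch, yaw] about the fixed x, y, z axes, in that order (R = Rz(yaw) Ry(pitch) Rx(roll)).
In Python, from plant import bot gives the robot as it stands. The module is installed in compiled form; this text tells all that it offers.
- The arm moves only by the shell command python3 -m pendant 'ROWS'. ROWS is JSON, a list of rows, each a list of 3 entries, a list of its own where there are three numbers: the shift along the world's x, y, z as a fraction of full scale, then the turn, a rotation vector about the world's x, y, z as a fraction of full scale, then the opening, from -1 (shut) to 1 (fully open), so that 0 is half open. In form: [[[tx, ty, tz], [rx, ry, rz], claw], ...]. A call has exactly 10 rows; each row shifts and turns the commanded pose from where the row before left it; what a row does not reach is not made up. Full scale, the value 1, is 30 mm for a shift and 0.12 rad for a turn. A row lasts 1/12 s, in which the tool goes at most 41.7 mm and 7.16 degrees, less where a joint would pass 70% of its speed; a pose out of reach is approached as far as the arm can. A call with a number of a shift or a turn outside -1 to 1 is refused whole. A call with a gripper value outside its range is refused whole. The fingers move at their own pace and stop on an object; the grip force is fixed at half the most. Time passes only in rows, so rows that do not move let the fingers close, or fill a call up. It gives the time, the measured TCP pose, the force, the opening and the grip force at its end, in the units of the state.
- bot.get_obs(): the state, without advancing time (a new reading comes with each control period).
- bot.capture(name): name is "side" or "top" or "wrist"; returns the picture (480x640x3 uint8, blue, green, red); there is no depth.
- bot.camera_params(name): a dict with "fovy" (degrees; the focal length in pixels is half the picture's height over the tangent of half this angle, whatever the lens; pixels are square), "cx", "cy" (the principal point, pixels), "camera_from_world" (4x4, takes a point from world to camera coordinates). Camera axes: x right, y down, z forward; pixel columns grow to the right and rows downward; lengths in mm; the calibration is good to about 2 mm. A picture is of the moment at which its call begins: read the wrist's pose just before it. camera_params takes no time and is no camera call; for the wrist camera it gives the pose at the moment of the call.
- bot.close_job(): hands the job in; it is judged then, once.
The state is a dict: "time": time; "joint_positions": joint angles; "dq": joint speeds; "tau": joint torques, N m; "tool_pos": TCP position; "tcp_rot": TCP orientation; "contact_force": force on the tool from outside, world axes, zero at the start; "moment": the same for the moment, N m; "grip_width": finger opening in mm; "finger_force": force on a finger pad.
Only numpy, scipy, OpenCV 4.12 (cv2) and the standard library are available. Lean on these libraries where they do the work, as an engineer would, in place of code of your own. Each camera call takes 0.05 s, during which the arm holds its last target. There are 200 camera calls.

## Working session

There is one attempt and no reset: what is moved stays moved. The work goes in short steps, Python scripts to look and compute and a shell command to move; the robot and the scene stay as the last step left them, time stands still between calls to the robot, and variables do not carry over. Pictures are saved under pics/ and viewed, at most 12 in all, crops included, and the job is handed in when it is done.

```bash
mkdir -p pics; cat > h.py <<'E'
import numpy as np, cv2
from plant import bot
def ray(name,px,P=None):
    p=P or bot.camera_params(name); f=240/np.tan(np.radians(p["fovy"])/2)
    T=np.array(p["camera_from_world"]); R=T[:3,:3]; c=-R.T@T[:3,3]
    px=np.atleast_2d(np.array(px,float))
    d=np.c_[(px[:,0]-p["cx"])/f,(px[:,1]-p["cy"])/f,np.ones(len(px))]@R
    return c,d
def onz(name,px,z,P=None):
    c,d=ray(name,px,P); return c+d*((z-c[2])/d[:,2])[:,None]
def proj(name,X,P=None):
    p=P or bot.camera_params(name); f=240/np.tan(np.radians(p["fovy"])/2)
    T=np.array(p["camera_from_world"]); q=np.atleast_2d(X)@T[:3,:3].T+T[:3,3]
    return np.c_[q[:,0]/q[:,2]*f+p["cx"],q[:,1]/q[:,2]*f+p["cy"]]
E
python3 - <<'E'
from h import *
np.set_printoptions(precision=3,suppress=True)
for n in ("top","side"):
    cv2.imwrite(f"pics/{n}0.png",bot.capture(n)); p=bot.camera_params(n); print(n,p["fovy"],p["cx"],p["cy"],ray(n,[[320,240]]))
print(bot.get_obs())
E
```

```text
top 53.21362735411395 322.15949690402675 234.62117440799452 (array([ 402.754,  -12.213, 1151.831]), array([[ 0.155, -0.002, -0.988]]))
side 49.899818267561876 326.1278666874526 238.94847538193957 (array([ 499.462, -953.779,  865.305]), array([[ 0.047,  0.753, -0.657]]))
{'time': 0.1, 'joint_positions': array([-1.273,  0.343,  1.525, -0.   ,  1.275, -0.146]), 'dq': array([ 0.002, -0.001, -0.005, -0.   , -0.001,  0.001]), 'tau': array([  0.001, -43.201, -24.469,   0.072,   0.053,  -0.   ]), 'tool_pos': array([ 225.32 , -473.849,  243.111]), 'tcp_rot': array([-3.14 , -0.   ,  0.444]), 'contact_force': array([-0.21 , -0.104,  0.496]), 'moment': array([-0.002,  0.045,  0.019]), 'finger_force': 0.0, 'grip_width': 91.57847168162611}
```

View pics/top0.png

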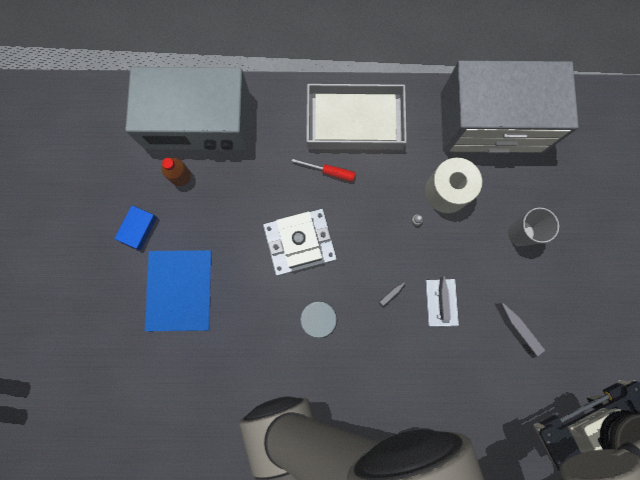

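View pics/side0.png

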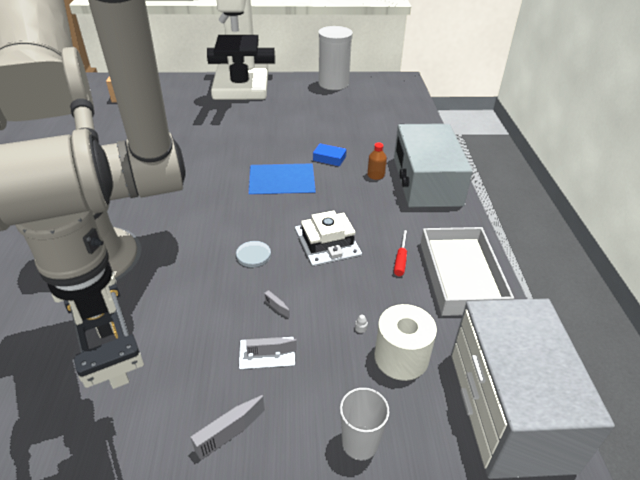

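The top view shows the wedge in its rack at (446,298), the housing at (300,241), the mat at (179,290), and decoy wedges at (392,294) and (522,328). I'll measure these next.

```bash
python3 - <<'E'
from h import *
np.set_printoptions(precision=1,suppress=True)
im=cv2.imread("pics/top0.png")
a=cv2.resize(im[200:285,255:345],None,fx=4.4,fy=4.4,interpolation=cv2.INTER_CUBIC)
b=cv2.resize(im[265:340,415:470],None,fx=5,fy=5,interpolation=cv2.INTER_CUBIC)
o=np.zeros((380,700,3),np.uint8); o[:a.shape[0],:a.shape[1]]=a[:380]; o[:b.shape[0],410:410+b.shape[1]]=b
cv2.imwrite("pics/crop.png",o)
def big(m,x0,y0,x1,y1):
    k=np.zeros(m.shape,np.uint8); k[y0:y1,x0:x1]=m[y0:y1,x0:x1]
    c=max(cv2.findContours(k,cv2.RETR_EXTERNAL,cv2.CHAIN_APPROX_NONE)[0],key=cv2.contourArea); return c
hsv=cv2.cvtColor(im,cv2.COLOR_BGR2HSV)
m=cv2.inRange(hsv,(100,150,60),(125,255,255))
for n,mm,box,z in (("mat",m,(130,245,230,340),2),("rack",cv2.inRange(im,(110,110,110),(255,255,255)),(415,265,470,340),4),("housing",cv2.inRange(im,(110,110,110),(255,255,255)),(250,200,345,285),8)):
    r=cv2.minAreaRect(big(mm,*box)); q=cv2.boxPoints(r); w=onz("top",q,z)
    print(n,q.tolist(),w,w.mean(0),np.linalg.norm(np.diff(w,axis=0),axis=1))
    e=w[1]-w[0];f=w[2]-w[1];print(np.degrees(np.arctan2(e[1],e[0])),np.degrees(np.arctan2(f[1],f[0])))
E
```

```text
mat [[144.8206329345703, 329.9953918457031], [146.91261291503906, 248.40797424316406], [210.5886993408203, 250.04067993164062], [208.49671936035156, 331.62811279296875]] [[366.8 395.5   2. ]
 [560.1 403.5   2. ]
 [557.2 249.8   2. ]
 [363.9 246.1   2. ]] [462.  323.7   2. ] [193.5 153.7 193.4]
2.376047630680091 -91.07603478995391
rack [[424.8497314453125, 278.32073974609375], [455.0509033203125, 276.2379150390625], [458.4378662109375, 325.34912109375], [428.2366943359375, 327.43194580078125]] [[ 492.2 -266.3    4. ]
 [ 497.7 -339.     4. ]
 [ 381.9 -342.4    4. ]
 [ 376.7 -270.9    4. ]] [ 437.1 -304.7    4. ] [ 72.9 115.8  71.7]
-85.69448667314663 -178.3411819134775
housing [[261.3385314941406, 223.07992553710938], [322.2469787597656, 206.73861694335938], [336.2808532714844, 259.0466003417969], [275.3724060058594, 275.3879089355469]] [[623.3 128.4   8. ]
 [665.1 -19.3   8. ]
 [536.7 -53.8   8. ]
 [496.5  91.5   8. ]] [580.4  36.7   8. ] [153.5 132.9 150.7]
-74.19603507722164 -164.96742362329852
```

View pics/crop.png

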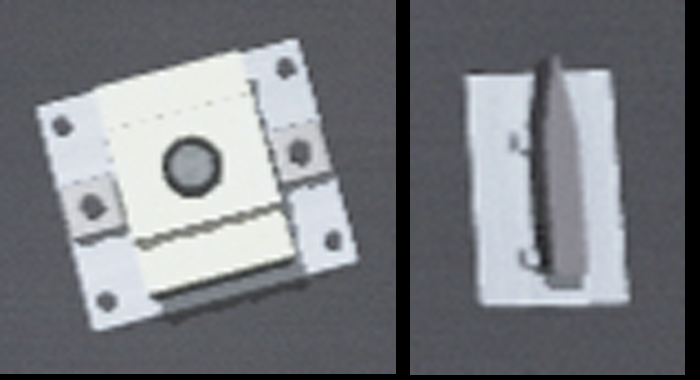

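```bash
python3 -m pendant '[[[0.83,0.7,0],[0,0,-0.43],1],[[0.83,0.7,0],[0,0,-0.43],1],[[0.83,0.7,0],[0,0,-0.43],1],[[0.83,0.7,0],[0,0,-0.43],1],[[0.83,0.7,0],[0,0,-0.43],1],[[0.83,0.7,0],[0,0,-0.43],1],[[0.83,0.7,0],[0,0,-0.43],1],[[0.83,0.7,0],[0,0,-0.43],1],[[0,0,0],[0,0,0],1],[[0,0,0],[0,0,0],1]]'
python3 - <<'E'
from h import *
np.set_printoptions(precision=3,suppress=True)
p=bot.camera_params("wrist");im=bot.capture("wrist");cv2.imwrite("pics/w1.png",im)
import json;json.dump({k:(np.array(v).tolist()) for k,v in p.items()},open("w1.json","w"))
print(p["fovy"],ray("wrist",[[320,240]],p))
c=np.array([[38,106],[297,40],[357,262],[93,330]])/4.4+[255,200]
w=onz("top",c,8);print(w,w.mean(0),np.linalg.norm(w-np.roll(w,-1,0),axis=1))
for i in range(4):
  e=w[(i+1)%4]-w[i];print(np.degrees(np.arctan2(e[1],e[0])))
E
```

```text
time: 0.93
tool_pos: [425.4, -304.9, 243.3]
tcp_rot: [-3.141, 0.001, 0.035]
contact_force: [-0.2, -0.7, -0.3]
grip_width: 91.8
finger_force: 0.0
70.16012958691513 (array([ 502.719, -302.511,  384.31 ]), array([[-0.294, -0.02 , -0.956]]))
[[620.831 122.724   8.   ]
 [659.208 -19.973   8.   ]
 [535.512 -53.449   8.   ]
 [497.454  89.668   8.   ]] [578.251  34.742   8.   ] [147.768 128.146 148.091 127.729]
-74.94685000729424
-164.85683843559102
104.89176417594808
14.998638238517538
```

View pics/w1.png

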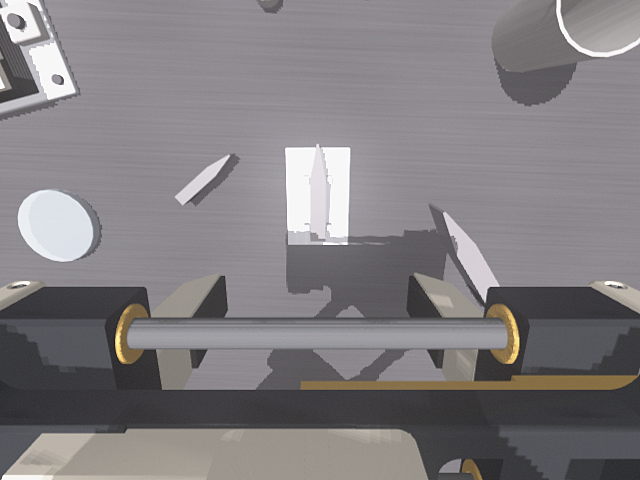

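The wrist view shows the wedge tip at (318,145), its handle end near (319,240) and the rack corners around (286,148)–(349,245). The fingers sit behind it.

```bash
python3 - <<'E'
from h import *
import json;np.set_printoptions(precision=1,suppress=True)
p=json.load(open("w1.json"))
print(onz("wrist",[[318,145],[319,238]],38,p), onz("wrist",[[318,145],[309,238],[329,238]],38,p))
w=onz("wrist",[[286,148],[350,148],[349,245],[288,245]],4,p);print(w,w.mean(0))
print(onz("top",[[444,276.5],[446.4,319.6]],38))
print(onz("top",[[424.8,0]],38)[:0], onz("top",[[410+0,0]],0)[:0], onz("top",np.array([[466,74],[610,70],[630,301],[481,304]])/5+[333,265],4).mean(0))
im=cv2.imread("pics/w1.png");g=cv2.resize(im[135:260,270:370],None,fx=4.5,fy=4.5,interpolation=cv2.INTER_CUBIC);cv2.imwrite("pics/w1c.png",g)
E
```

```text
[[ 493.4 -304.2   38. ]
 [ 398.4 -308.7   38. ]] [[ 493.4 -304.2   38. ]
 [ 398.  -298.1   38. ]
 [ 398.7 -319.3   38. ]]
[[ 488.2 -270.     4. ]
 [ 490.6 -339.     4. ]
 [ 380.8 -344.7    4. ]
 [ 378.3 -273.4    4. ]] [ 434.5 -306.8    4. ]
[[ 494.1 -303.6   38. ]
 [ 395.3 -305.5   38. ]]
[] [] [ 435.6 -306.3    4. ]
```

View pics/w1c.png

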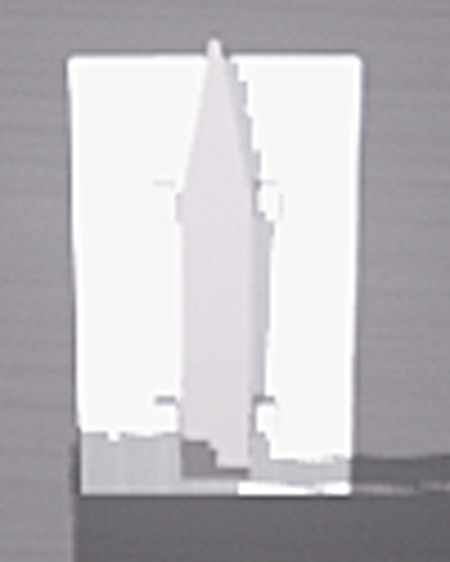

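```bash
python3 -m pendant '[[[0.15,-0.04,-0.95],[0,0,0.02],1],[[0,0,-0.95],[0,0,0],1],[[0,0,-0.95],[0,0,0],1],[[0,0,-0.95],[0,0,0],1],[[0,0,-0.95],[0,0,0],1],[[0,0,-0.95],[0,0,0],1],[[0,0,-0.95],[0,0,0],0.3],[[0,0,-0.53],[0,0,0],0],[[0,0,0],[0,0,0],-0.3],[[0,0,0],[0,0,0],-0.4]]'
python3 -m pendant '[[[0,0,0],[0,0,0],-1],[[0,0,0],[0,0,0],-1],[[0,0,0],[0,0,0],-1],[[0,0,0],[0,0,0],-1],[[0,0,0],[0,0,0],-1],[[0,0,0],[0,0,0],-1],[[0,0,0],[0,0,0],-1],[[0,0,0],[0,0,0],-1],[[0,0,0],[0,0,0],-1],[[0,0,0],[0,0,0],-1]]'
```

```text
time: 1.82
tool_pos: [428.0, -308.0, 27.9]
tcp_rot: [-3.14, 0.001, 0.032]
contact_force: [1.1, -0.9, -0.0]
grip_width: 69.7
finger_force: 0.0
time: 2.65
tool_pos: [429.1, -306.7, 28.4]
tcp_rot: [-3.141, 0.0, 0.034]
contact_force: [1.0, 4.0, 3.5]
grip_width: 15.4
finger_force: 30.0
```

```bash
python3 -m pendant '[[[0,0,0.9],[0,0,0],-1],[[0,0,0.9],[0,0,0],-1],[[0,0.3,0.9],[0,0,0],-1],[[0,1,0],[0,0,0],-1],[[0,1,0],[0,0,0],-1],[[0,1,0],[0,0,0],-1],[[0,1,0],[0,0,0],-1],[[0,1,0],[0,0,0],-1],[[0,1,0],[0,0,0],-1],[[0,1,0],[0,0,0],-1]]'
python3 -m pendant '[[[0.06,1,0],[0,0,0],-1],[[0.06,1,0],[0,0,0],-1],[[0.06,1,0],[0,0,0],-1],[[0.06,1,0],[0,0,0],-1],[[0.06,1,0],[0,0,0],-1],[[0.06,1,0],[0,0,0],-1],[[0.06,1,0],[0,0,0],-1],[[0.06,1,0],[0,0,0],-1],[[0.06,1,0],[0,0,0],-1],[[0,1,0],[0,0,0],-1]]'
python3 -m pendant '[[[0,1,0],[0,0,0],-1],[[0,1,0],[0,0,0],-1],[[0,0.8,-0.3],[0,0,0],-1],[[0,0.29,-0.7],[0,0,0],-1],[[0,0,-0.7],[0,0,0],-1],[[0,0,-0.5],[0,0,0],-1],[[0,0,-0.3],[0,0,0],-1],[[0,0,-0.15],[0,0,0],-1],[[0,0,0],[0,0,0],-1],[[0,0,0],[0,0,0],-1]]'
```

```text
time: 3.48
tool_pos: [429.0, -87.2, 109.3]
tcp_rot: [3.141, -0.0, 0.033]
contact_force: [-0.4, 0.2, 0.1]
grip_width: 15.9
finger_force: 30.0
time: 4.32
tool_pos: [445.6, 213.1, 109.3]
tcp_rot: [3.141, -0.001, 0.034]
contact_force: [1.1, 0.4, -1.1]
grip_width: 15.7
finger_force: 30.0
time: 5.15
tool_pos: [445.9, 304.4, 30.3]
tcp_rot: [-3.141, -0.001, 0.033]
contact_force: [0.1, 0.1, -1.8]
grip_width: 15.8
finger_force: 30.0
```

```bash
python3 -m pendant '[[[0,0,-0.1],[0,0,0],-1],[[0,0,-0.02],[0,0,0],-1],[[0,0,0],[0,0,0],-1],[[0,0,0],[0,0,0],-0.4],[[0,0,0],[0,0,0],-0.2],[[0,0,0],[0,0,0],-0.1],[[0,0,0],[0,0,0],0],[[0,0,0],[0,0,0],0],[[0,0,0],[0,0,0],0],[[0,0,0],[0,0,0],0]]'
python3 -m pendant '[[[0,0,0.4],[0,0,0],0],[[0,0,0.8],[0,0,0],0],[[0,-0.4,0.2],[0,0,0],-1],[[0,-0.9,0],[0,0,0],-1],[[0,0,0],[0,0,0],-1],[[0,0,0],[0,0,0],-1],[[0,0,0],[0,0,0],-1],[[0,0,0],[0,0,0],-1],[[0,0,0],[0,0,0],-1],[[0,0,0],[0,0,0],-1]]'
python3 - <<'E'
from h import *
import json
a=bot.capture("side")[150:240,230:360];p=bot.camera_params("wrist");b=bot.capture("wrist")
json.dump({k:(np.array(v).tolist()) for k,v in p.items()},open("w2.json","w"))
o=np.zeros((480,800,3),np.uint8); a=cv2.resize(a,None,fx=2.4,fy=2.4); o[:a.shape[0],:a.shape[1]]=a; b=b[:480,80:560]; o[:,320:]=b; cv2.imwrite("pics/s2.png",o)
E
```

```text
time: 5.98
tool_pos: [445.3, 304.4, 26.2]
tcp_rot: [3.141, 0.0, 0.033]
contact_force: [0.1, 0.7, 0.5]
grip_width: 45.6
finger_force: 0.0
time: 6.82
tool_pos: [445.3, 265.8, 68.0]
tcp_rot: [3.141, 0.0, 0.034]
contact_force: [-0.3, 0.5, 0.4]
grip_width: 0.9
finger_force: 0.0
```

View pics/s2.png

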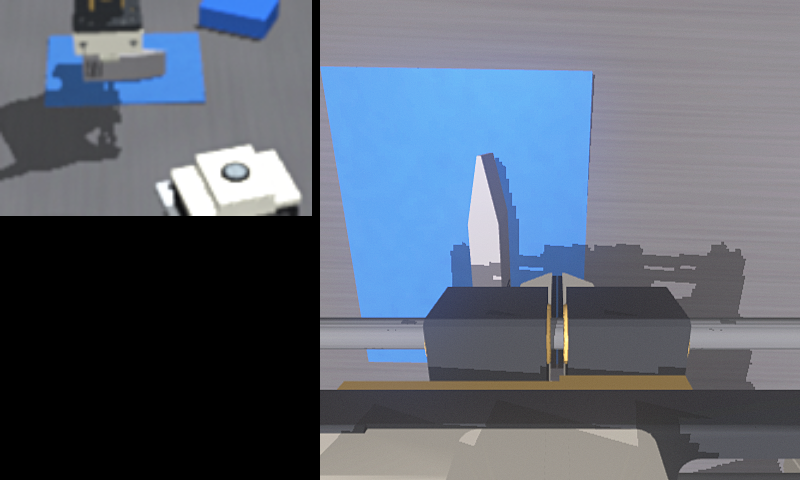

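```bash
python3 -m pendant '[[[0.27,0,-0.5],[0,0,0],-1],[[0,0,-0.27],[0,0,0],-1],[[0,0.2,0],[0,0,0],-1],[[0,0.2,0],[0,0,0],-1],[[0,0.2,0],[0,0,0],-1],[[0,0.2,0],[0,0,0],-1],[[0,0.2,0],[0,0,0],-1],[[0,0.2,0],[0,0,0],-1],[[0,0.2,0],[0,0,0],-1],[[0,0,0],[0,0,0],-1]]'
python3 -m pendant '[[[0,-0.6,0.8],[0,0,0],-1],[[-0.5,0,0.9],[0,0,0],1],[[-0.8,0,0.9],[0,0,0],1],[[-0.8,0,0],[0,0,0],1],[[0,0,0],[0,0,0],1],[[0,0,0],[0,0,0],1],[[0,0,0],[0,0,0],1],[[0,0,0],[0,0,0],1],[[0,0,0],[0,0,0],1],[[0,0,0],[0,0,0],1]]'
python3 - <<'E'
from h import *
import json
p=bot.camera_params("wrist");b=bot.capture("wrist")
json.dump({k:(np.array(v).tolist()) for k,v in p.items()},open("w3.json","w"))
cv2.imwrite("pics/w3.png",b)
E
```

```text
time: 7.75
tool_pos: [453.5, 308.8, 45.5]
tcp_rot: [-3.141, -0.001, 0.035]
contact_force: [0.4, 0.6, -0.2]
grip_width: 0.1
finger_force: 0.0
time: 8.58
tool_pos: [390.9, 289.2, 122.6]
tcp_rot: [3.141, 0.001, 0.033]
contact_force: [0.2, 0.1, 0.2]
grip_width: 56.3
finger_force: 0.0
```

View pics/w3.png

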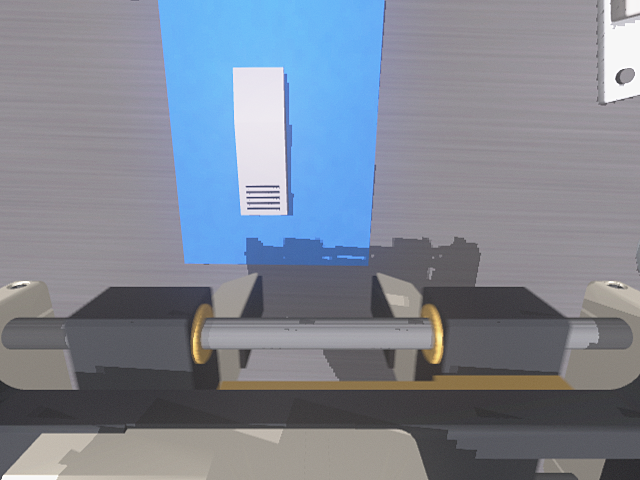

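The wedge now lies flat on the mat. Its tip edge runs (234,67)–(283,67) and its tail edge (241,215)–(288,214).

```bash
python3 - <<'E'
from h import *
import json;np.set_printoptions(precision=2,suppress=True)
p=json.load(open("w3.json"))
t=onz("wrist",[[234,67],[283.5,67]],11,p); b=onz("wrist",[[240.5,215.5],[288.5,215]],18,p)
print(t,b); print(np.linalg.norm(t[1]-t[0]),np.linalg.norm(b[1]-b[0]))
T,B=t.mean(0),b.mean(0);d=T-B;L=np.linalg.norm(d[:2]);print(L,np.arctan2(d[1],d[0]),(T+B)/2)
o=bot.get_obs();print(o["tool_pos"],o["joint_positions"])
E
```

```text
[[510.27 348.32  11.  ]
 [511.37 315.07  11.  ]] [[409.65 345.52  18.  ]
 [411.18 310.22  18.  ]]
33.27374423108022 35.341958855384725
100.48238763452007 0.03806788720379769 [460.62 329.78  14.5 ]
[390.79 289.22 122.65] [ 0.48  0.41  1.8  -0.    0.94  2.02]
```

```bash
python3 -m pendant '[[[0.72,0.45,-0.3],[0,0,0.03],1],[[0.72,0.45,-0.3],[0,0,0],1],[[0.72,0.45,-0.3],[0,0,0],1],[[0,0,-0.9],[0,0,0],0.5],[[0,0,-0.8],[0,0,0],0.5],[[0,0,-0.5],[0,0,0],0.3],[[0,0,-0.29],[0,0,0],0.2],[[0,0,0],[0,0,0],0.1],[[0,0,0],[0,0,0],0],[[0,0,0],[0,0,0],0]]'
python3 -m pendant '[[[0,0,0],[0,0,0],-1],[[0,0,0],[0,0,0],-1],[[0,0,0],[0,0,0],-1],[[0,0,0],[0,0,0],-1],[[0,0,0],[0,0,0],-1],[[0,0,0],[0,0,0],-1],[[0,0,0],[0,0,0],-1],[[0,0,0],[0,0,0],-1],[[0,0,0],[0,0,0],-1],[[0,0,0],[0,0,0],-1]]'
```

```text
time: 9.47
tool_pos: [455.6, 330.0, 21.7]
tcp_rot: [-3.141, -0.001, 0.037]
contact_force: [0.6, 0.6, 0.3]
grip_width: 46.9
finger_force: 0.0
time: 10.3
tool_pos: [455.4, 329.9, 21.7]
tcp_rot: [-3.141, -0.0, 0.037]
contact_force: [-0.4, -0.5, 5.0]
grip_width: 33.4
finger_force: 30.0
```

```bash
python3 -m pendant '[[[0,0,0.9],[0,0,0.1],-1],[[0,-0.3,0.9],[0,0,0.19],-1],[[0,-0.7,0.87],[0,0,0.19],-1],[[0,-1,0],[0,0,0.2],-1],[[0,-1,0],[0,0,0.2],-1],[[0,-1,0],[0,0,0.2],-1],[[0,-1,0],[0,0,0.2],-1],[[0,-1,0],[0,0,0.2],-1],[[0,-1,0],[0,0,0.2],-1],[[0,-1,0],[0,0,0.2],-1]]'
python3 -m pendant '[[[0,-1,0],[0,0,0.2],-1],[[0,-1,0],[0,0,0],-1],[[-0.09,-0.8,-0.2],[0,0,0],-1],[[0,-0.16,-0.5],[0,0,0],-1],[[0,0,-0.5],[0,0,0],-1],[[0,0,-0.3],[0,0,0],-1],[[0,0,-0.2],[0,0,0],-1],[[0,0,0],[0,0,0],-1],[[0,0,0],[0,0,0],-1],[[0,0,0],[0,0,0],-1]]'
cat > pos.py <<'E'
from h import *
import sys
C=np.array([578.3,34.7]);a=np.radians(195);n=np.array([np.cos(a),np.sin(a)]);x=np.array([-np.sin(a)*-1,0])
def rep():
    o=bot.get_obs();t=o["tool_pos"];y=o["tcp_rot"][2];tip=t[:2]+55*np.array([np.cos(y),np.sin(y)])
    r=(tip-C)@n; l=(tip-C)@np.array([n[1],-n[0]]); f=o["contact_force"]
    d=57-abs(r); print("t%.2f d=%.1f lat=%.1f yawerr=%.3f wedgez=%.2f line=%.2f top_at_edge=%.2f | Faxial(n)=%.1f Flat=%.1f Fz=%.1f M=%s pitchroll=%s"%(o["time"],d,l,np.angle(np.exp(1j*(y-a))),t[2]-11.7,37+.2*d,t[2]-11.7+1+.2*d,f[:2]@n,f[0]*n[1]-f[1]*n[0],f[2],np.round(o["moment"],2),np.round(o["tcp_rot"],3)))
rep()
E
python3 pos.py
python3 - <<'E'
from h import *
import json
p=bot.camera_params("wrist");b=bot.capture("wrist")
json.dump({k:(np.array(v).tolist()) for k,v in p.items()},open("w4.json","w"))
cv2.imwrite("pics/w4.png",b)
E
```

```text
time: 11.13
tool_pos: [454.7, 88.6, 101.2]
tcp_rot: [-3.141, 0.001, 0.264]
contact_force: [0.5, -0.6, -0.1]
grip_width: 33.9
finger_force: 30.0
time: 11.97
tool_pos: [452.9, 1.4, 51.0]
tcp_rot: [3.141, -0.001, 0.287]
contact_force: [-0.5, -0.9, -0.7]
grip_width: 33.7
finger_force: 30.0
t11.97 d=-17.7 lat=1.7 yawerr=-3.116 wedgez=39.27 line=33.45 top_at_edge=36.72 | Faxial(n)=0.7 Flat=-0.7 Fz=-0.7 M=[0.04 0.01 0.03] pitchroll=[ 3.141e+00 -1.000e-03  2.870e-01]
```

View pics/w4.png

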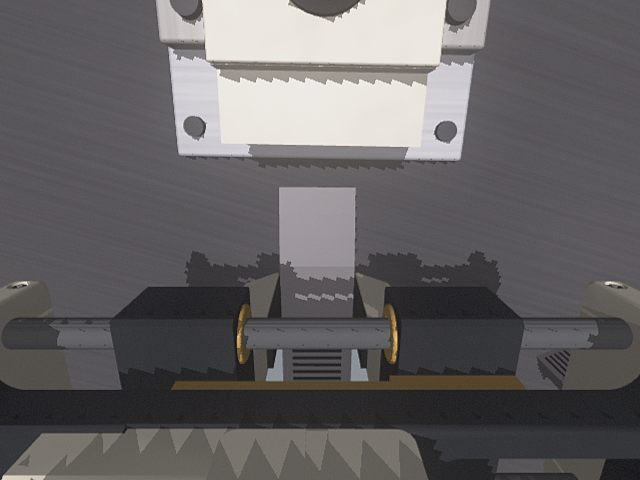

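The wrist view shows the tip edge at (280,187)–(356,188) and the ear's top outer edge at (220,145)–(423,148), with the wedge central on the ear.

```bash
python3 - <<'E'
from h import *
import json;np.set_printoptions(precision=3,suppress=True)
p=json.load(open("w4.json"))
C=np.array([578.3,34.7]);a=np.radians(195);n=np.array([np.cos(a),np.sin(a)])
for px,z in (([[220,145],[423,148]],50),([[280,187],[356,188]],40),([[178,156],[461,160]],8)):
  w=onz("wrist",px,z,p);e=w[1]-w[0];print(w,np.linalg.norm(e),(w.mean(0)[:2]-C)@n,(w.mean(0)[:2]-C)@[n[1],-n[0]],np.arctan2(e[1],e[0])+np.pi/2)
E
```

```text
[[512.5    58.971  50.   ]
 [534.531 -19.709  50.   ]] 81.7066573758378 56.81811269474636 -0.37627099014949594 0.27300924918610825
[[501.311  32.17   40.   ]
 [510.47   -0.417  40.   ]] 33.849239066017944 74.81407491920805 0.5588800176380437 0.2740005795194693
[[496.499  89.616   8.   ]
 [536.722 -53.784   8.   ]] 148.9341736510613 63.93156881840555 -0.24577332332209997 0.27346551339615455
```

```bash
sed -i 's/np.radians(195)/0.273+np.pi/' pos.py; python3 -m pendant '[[[0.15,0.042,0],[0,0,0],-1],[[0.15,0.042,0],[0,0,0],-1],[[0.15,0.042,0],[0,0,0],-1],[[0.15,0.042,0],[0,0,0],-1],[[0.15,0.042,0],[0,0,0],-1],[[0.1,0.028,0],[0,0,0],-1],[[0.05,0.014,0],[0,0,0],-1],[[0,0,0],[0,0,0],-1],[[0,0,0],[0,0,0],-1],[[0,0,0],[0,0,0],-1]]'; python3 pos.py
python3 -m pendant '[[[0.032,0.009,0.006],[0,0,0],-1],[[0.032,0.009,0.006],[0,0,0],-1],[[0.032,0.009,0.006],[0,0,0],-1],[[0,0,0],[0,0,0],-1],[[0,0,0],[0,0,0],-1],[[0,0,0],[0,0,0],-1],[[0,0,0],[0,0,0],-1],[[0,0,0],[0,0,0],-1],[[0,0,0],[0,0,0],-1],[[0,0,0],[0,0,0],-1]]'; python3 pos.py
```

```text
time: 12.85
tool_pos: [479.4, 8.6, 50.5]
tcp_rot: [-3.142, 0.0, 0.287]
contact_force: [0.0, 0.3, -0.1]
grip_width: 33.9
finger_force: 30.0
t12.85 d=9.7 lat=2.3 yawerr=-3.128 wedgez=38.79 line=38.93 top_at_edge=41.73 | Faxial(n)=-0.1 Flat=0.3 Fz=-0.1 M=[ 0.    0.01 -0.02] pitchroll=[-3.142  0.     0.287]
time: 13.68
tool_pos: [481.7, 9.4, 50.9]
tcp_rot: [-3.141, 0.002, 0.287]
contact_force: [-4.7, -2.1, 1.0]
grip_width: 33.9
finger_force: 30.0
t13.68 d=12.1 lat=2.5 yawerr=-3.128 wedgez=39.17 line=39.43 top_at_edge=42.60 | Faxial(n)=5.1 Flat=-0.7 Fz=1.0 M=[-0.27  0.85 -0.06] pitchroll=[-3.141e+00  2.000e-03  2.870e-01]
```

```bash
python3 -m pendant '[[[0.044,0.012,0.01],[0,0,0],-1],[[0.044,0.012,0.01],[0,0,0],-1],[[0.044,0.012,0.01],[0,0,0],-1],[[0.044,0.012,0.01],[0,0,0],-1],[[0,0,0],[0,0,0],-1],[[0,0,0],[0,0,0],-1],[[0,0,0],[0,0,0],-1],[[0,0,0],[0,0,0],-1],[[0,0,0],[0,0,0],-1],[[0,0,0],[0,0,0],-1]]'; python3 pos.py
python3 - <<'E'
from h import *
p=bot.camera_params("wrist");b=bot.capture("wrist")
import json
json.dump({k:(np.array(v).tolist()) for k,v in p.items()},open("w5.json","w"))
s=bot.capture("side");cv2.imwrite("pics/s5.png",s);cv2.imwrite("pics/w5.png",b)
o=np.zeros((480,800,3),np.uint8);o[:330,:480]=b[:330,80:560];o[330:,:]=0
k=cv2.resize(s[200:270,285:375],None,fx=3.5,fy=3.5,interpolation=cv2.INTER_CUBIC);o[:k.shape[0],485:485+k.shape[1]]=k[:, :315];cv2.imwrite("pics/v5.png",o)
E
```

```text
time: 14.52
tool_pos: [484.7, 10.9, 51.5]
tcp_rot: [-3.14, 0.007, 0.287]
contact_force: [-11.3, -2.6, 2.8]
grip_width: 33.6
finger_force: 30.0
t14.52 d=15.4 lat=3.1 yawerr=-3.128 wedgez=39.80 line=40.08 top_at_edge=43.88 | Faxial(n)=11.6 Flat=0.5 Fz=2.8 M=[-0.5   1.76  0.  ] pitchroll=[-3.14   0.007  0.287]
```

View pics/v5.png

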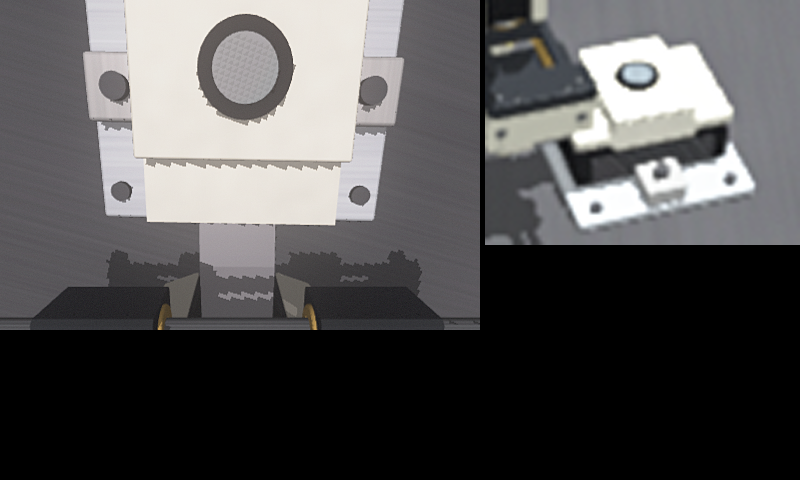

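The wedge is under the near ear and the arm is clear of the cover. I'll check for slip in the grip and track the cover corners in the side view.

```bash
cat > trk.py <<'E'
from h import *
import sys
# cover corner points (housing frame): top-face/ear corners on the x=-40 side seen by the side camera
C=np.array([578.3,34.7]);a=0.273+np.pi;Y=np.array([np.cos(a),np.sin(a),0]);X=np.array([Y[1],-Y[0],0])
P0=np.array([C[0],C[1],0])
def H(x,y,z): return P0+x*X+y*Y+np.array([0,0,z])
pts={}
sx=40 if (X*40)[1]<0 else -40
for nm,q in dict(earN=(sx,57,46),topN=(sx,30,64),topF=(sx,-30,64),earF=(sx,-57,46),plateN=(1.8*sx,60,8),plateF=(1.8*sx,-60,8)).items(): pts[nm]=H(*q)
a0=cv2.imread("pics/side0.png",0); b0=cv2.imread(sys.argv[1],0)
W=np.array(list(pts.values()));p0=proj("side",W).astype(np.float32);pz=proj("side",W+[0,0,1])-p0
p1,st,e=cv2.calcOpticalFlowPyrLK(a0,b0,p0.reshape(-1,1,2),None,winSize=(13,13),maxLevel=1,criteria=(3,50,.001))
D=p1.reshape(-1,2)-p0
for i,k in enumerate(pts): print(k,np.round(p0[i],1),"shift px",np.round(D[i],2),"dz mm %.2f"%(D[i,1]/pz[i,1]),int(st[i,0]),np.round(e[i,0],1))
E
python3 trk.py pics/s5.png
python3 - <<'E'
import cv2,numpy as np
a=cv2.imread("pics/w4.png",0);b=cv2.imread("pics/w5.png",0)
t=a[343:382,288:346];r=cv2.matchTemplate(b[330:400,275:360],t,cv2.TM_CCOEFF_NORMED);_,m,_,l=cv2.minMaxLoc(r);print(m,l[0]-13,l[1]-13)
E
```

```text
earN [310.3 241.4] shift px [-0.04 -0.37] dz mm 1.17 1 26.0
topN [321.1 233.6] shift px [ 0.28 -0.2 ] dz mm 0.64 1 8.7
topF [344.5 228.8] shift px [0.18 0.04] dz mm -0.12 1 1.2
earF [354.4 232.3] shift px [0.3  0.04] dz mm -0.12 1 2.9
plateN [313.1 261.9] shift px [-0.01  0.02] dz mm -0.07 1 1.2
plateF [359.3 251.7] shift px [0.02 0.01] dz mm -0.04 1 1.2
0.9872359037399292 0 0
```

```bash
python3 -m pendant '[[[0.032,0.009,0.008],[0,0,0],-1],[[0.032,0.009,0.008],[0,0,0],-1],[[0.032,0.009,0.008],[0,0,0],-1],[[0.032,0.009,0.008],[0,0,0],-1],[[0,0,0],[0,0,0],-1],[[0,0,0],[0,0,0],-1],[[0,0,0],[0,0,0],-1],[[0,0,0],[0,0,0],-1],[[0,0,0],[0,0,0],-1],[[0,0,0],[0,0,0],-1]]'; python3 pos.py
python3 -c "
from h import *
cv2.imwrite('pics/s6.png',bot.capture('side'))"; python3 trk.py pics/s6.png
```

```text
time: 15.45
tool_pos: [488.0, 12.0, 52.3]
tcp_rot: [-3.139, 0.008, 0.287]
contact_force: [-11.3, -3.4, 2.6]
grip_width: 33.6
finger_force: 30.0
t15.45 d=19.0 lat=3.3 yawerr=-3.128 wedgez=40.58 line=40.79 top_at_edge=45.37 | Faxial(n)=11.8 Flat=-0.3 Fz=2.6 M=[-0.47  1.95  0.05] pitchroll=[-3.139  0.008  0.287]
earN [310.3 241.4] shift px [-0.05 -0.78] dz mm 2.51 1 29.3
topN [321.1 233.6] shift px [ 0.36 -0.5 ] dz mm 1.56 1 13.5
topF [344.5 228.8] shift px [0.22 0.02] dz mm -0.05 1 1.8
earF [354.4 232.3] shift px [0.36 0.12] dz mm -0.39 1 3.1
plateN [313.1 261.9] shift px [-0.    0.02] dz mm -0.08 1 1.4
plateF [359.3 251.7] shift px [0.03 0.01] dz mm -0.04 1 1.2
```

```bash
python3 -m pendant '[[[0.025,0.007,0.01],[0,0,0],-1],[[0.025,0.007,0.01],[0,0,0],-1],[[0,0,0],[0,0,0],-1],[[0,0,0],[0,0,0],-1],[[0,0,0],[0,0,0],-1],[[0,0,0],[0,0,0],-1],[[0,0,0],[0,0,0],-1],[[0,0,0],[0,0,0],-1],[[0,0,0],[0,0,0],-1],[[0,0,0],[0,0,0],-1]]'; python3 pos.py
python3 -c "
from h import *
cv2.imwrite('pics/s7.png',bot.capture('side'))"; python3 trk.py pics/s7.png|head -4
python3 -m pendant '[[[-0.19,-0.054,-0.035],[0,0,0],-1],[[-0.19,-0.054,-0.035],[0,0,0],-1],[[-0.19,-0.054,-0.03],[0,0,0],-1],[[-0.29,-0.08,0],[0,0,0],-1],[[-0.5,-0.14,0.5],[0,0,0.3],-1],[[0,0,0.9],[0,0,0.8],-1],[[0,0,0.9],[0,0,1],-1],[[0,0,0],[0,0,0],-1],[[0,0,0],[0,0,0],-1],[[0,0,0],[0,0,0],-1]]'; python3 -c "
from h import *
cv2.imwrite('pics/s8.png',bot.capture('side'));print(bot.get_obs()['joint_positions'])"; python3 trk.py pics/s8.png|head -4
```

```text
time: 16.33
tool_pos: [489.6, 12.5, 52.7]
tcp_rot: [-3.139, 0.007, 0.287]
contact_force: [-10.5, -3.3, 0.7]
grip_width: 33.8
finger_force: 30.0
t16.33 d=20.6 lat=3.3 yawerr=-3.128 wedgez=41.04 line=41.12 top_at_edge=46.16 | Faxial(n)=11.0 Flat=-0.4 Fz=0.7 M=[-0.48  1.76  0.01] pitchroll=[-3.139  0.007  0.287]
earN [310.3 241.4] shift px [-0.09 -1.  ] dz mm 3.21 1 30.9
topN [321.1 233.6] shift px [ 0.43 -0.78] dz mm 2.45 1 16.1
topF [344.5 228.8] shift px [0.25 0.07] dz mm -0.22 1 2.0
earF [354.4 232.3] shift px [0.39 0.19] dz mm -0.61 1 3.2
time: 17.22
tool_pos: [451.9, 0.8, 119.6]
tcp_rot: [3.141, -0.0, 0.537]
contact_force: [0.0, -0.5, -0.6]
grip_width: 33.6
finger_force: 30.0
[-1.67969519e-01  3.64188035e-01  1.88970105e+00 -6.05207566e-05
  8.88738292e-01  8.65678029e-01]
earN [310.3 241.4] shift px [-0.06 -0.8 ] dz mm 2.58 1 5.5
topN [321.1 233.6] shift px [ 0.62 -0.61] dz mm 1.93 1 4.3
topF [344.5 228.8] shift px [0.02 0.08] dz mm -0.24 1 1.5
earF [354.4 232.3] shift px [0.1 0.2] dz mm -0.64 1 2.1
```

```bash
python3 -m pendant '[[[0.35,0.096,0],[0,0,1],-1],[[0.35,0.096,0],[0,0,1],-1],[[0.35,0.096,0],[0,0,1],-1],[[0.35,0.096,0],[0,0,1],-1],[[0.35,0.096,0],[0,0,1],-1],[[0.35,0.096,0],[0,0,1],-1],[[0.35,0.096,0],[0,0,1],-1],[[0.35,0.096,0],[0,0,1],-1],[[0.35,0.096,0],[0,0,1],-1],[[0.35,0.096,0],[0,0,1],-1]]'
python3 -m pendant '[[[0.35,0.096,0],[0,0,1],-1],[[0.35,0.096,0],[0,0,1],-1],[[0.35,0.096,0],[0,0,1],-1],[[0.35,0.096,0],[0,0,1],-1],[[0.35,0.096,0],[0,0,1],-1],[[0.35,0.096,0],[0,0,1],-1],[[0.35,0.096,0],[0,0,1],-1],[[0.35,0.096,0],[0,0,1],-1],[[0.35,0.096,0],[0,0,1],-1],[[0.35,0.096,0],[0,0,1],-1]]'
python3 -m pendant '[[[0.35,0.096,0],[0,0,1],-1],[[0.35,0.096,0],[0,0,1],-1],[[0.35,0.096,0],[0,0,1],-1],[[0.34,0.09,0],[0,0,0.98],-1],[[0,0,0],[0,0,0],-1],[[0,0,-0.6],[0,0,0],-1],[[0,0,-0.6],[0,0,0],-1],[[0,0,-0.5],[0,0,0],-1],[[0,0,-0.3],[0,0,0],-1],[[0,0,0],[0,0,0],-1]]'; python3 pos.py
python3 - <<'E'
from h import *
import json
p=bot.camera_params("wrist");b=bot.capture("wrist")
json.dump({k:(np.array(v).tolist()) for k,v in p.items()},open("w9.json","w"))
cv2.imwrite("pics/w9.png",b)
E
```

```text
time: 18.1
tool_pos: [557.0, 29.9, 118.1]
tcp_rot: [-3.139, -0.001, 1.744]
contact_force: [0.2, 0.2, -0.6]
grip_width: 34.0
finger_force: 30.0
time: 18.93
tool_pos: [661.9, 58.6, 117.7]
tcp_rot: [-3.141, -0.003, 2.944]
contact_force: [0.6, 0.9, -1.0]
grip_width: 33.9
finger_force: 30.0
time: 19.77
tool_pos: [701.7, 69.7, 56.2]
tcp_rot: [3.14, -0.006, -2.87]
contact_force: [0.2, 0.0, -0.7]
grip_width: 33.8
finger_force: 30.0
t19.77 d=-16.3 lat=0.5 yawerr=-0.001 wedgez=44.52 line=33.75 top_at_edge=42.26 | Faxial(n)=-0.2 Flat=-0.0 Fz=-0.7 M=[ 0.08 -0.11  0.03] pitchroll=[ 3.14  -0.006 -2.87 ]
```

View pics/w9.png

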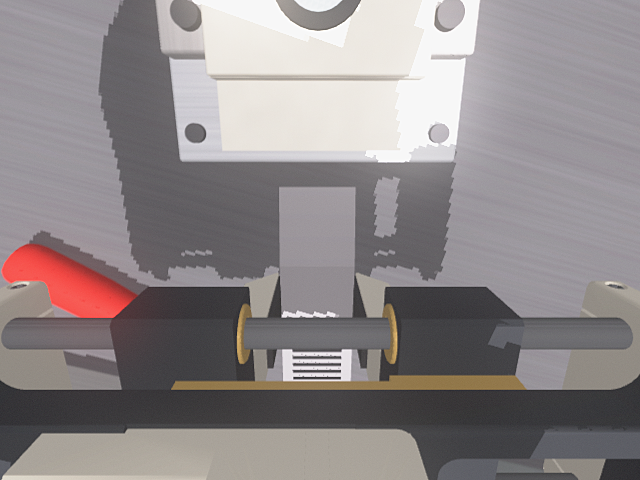

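The far side is lined up: the tip edge is at (279,187)–(355,187), the ear edge starts at (220,150), and the driver at (75,290) is clear of the fingers.

```bash
python3 - <<'E'
from h import *
import json;np.set_printoptions(precision=3,suppress=True)
p=json.load(open("w9.json"))
C=np.array([578.3,34.7]);a=0.273+np.pi;n=np.array([np.cos(a),np.sin(a)])
for px,z in (([[219,150],[400,150.5]],49.5),([[279,187],[355,187]],45),([[180,160],[455,161]],8)):
  w=onz("wrist",px,z,p);e=w[1]-w[0];print(w,np.linalg.norm(e),(w.mean(0)[:2]-C)@n,(w.mean(0)[:2]-C)@[n[1],-n[0]],np.arctan2(e[1],e[0])-np.pi/2)
E
python3 -m pendant '[[[0,0,-0.12],[0,0,0],-1],[[0,0,0],[0,0,0],-1],[[0,0,0],[0,0,0],-1],[[0,0,0],[0,0,0],-1],[[0,0,0],[0,0,0],-1],[[0,0,0],[0,0,0],-1],[[0,0,0],[0,0,0],-1],[[0,0,0],[0,0,0],-1],[[0,0,0],[0,0,0],-1],[[0,0,0],[0,0,0],-1]]'; python3 pos.py
```

```text
[[645.551  10.887  49.5  ]
 [625.309  84.336  49.5  ]] 76.18705923076766 -58.495509842618894 -2.9697926949862343 0.268922178546497
[[654.63   38.615  45.   ]
 [645.527  71.316  45.   ]] 33.94469901824744 -74.58405115189548 0.16205640401217647 0.27149594124839815
[[660.844 -19.154   8.   ]
 [621.286 124.888   8.   ]] 149.37471233114942 -65.33877236205394 0.5710467817238312 0.2680162927899792
time: 20.65
tool_pos: [703.9, 69.9, 56.2]
tcp_rot: [3.141, -0.0, -2.867]
contact_force: [-0.3, 0.2, -0.6]
grip_width: 34.0
finger_force: 30.0
t20.65 d=-18.5 lat=-0.1 yawerr=0.002 wedgez=44.52 line=33.31 top_at_edge=41.82 | Faxial(n)=0.3 Flat=0.3 Fz=-0.6 M=[ 0.14 -0.14 -0.05] pitchroll=[ 3.141 -0.    -2.867]
```

```bash
python3 -m pendant '[[[0,0,-0.1],[0,0,0],-1],[[0,0,-0.097],[0,0,0],-1],[[0,0,0],[0,0,0],-1],[[-0.15,-0.042,0],[0,0,0],-1],[[-0.15,-0.042,0],[0,0,0],-1],[[-0.15,-0.042,0],[0,0,0],-1],[[-0.15,-0.042,0],[0,0,0],-1],[[-0.1,-0.028,0],[0,0,0],-1],[[-0.1,-0.028,0],[0,0,0],-1],[[0,0,0],[0,0,0],-1]]'; python3 pos.py
python3 -m pendant '[[[-0.035,-0.01,0.007],[0,0,0],-1],[[-0.035,-0.01,0.007],[0,0,0],-1],[[-0.035,-0.01,0.007],[0,0,0],-1],[[0,0,0],[0,0,0],-1],[[0,0,0],[0,0,0],-1],[[0,0,0],[0,0,0],-1],[[0,0,0],[0,0,0],-1],[[0,0,0],[0,0,0],-1],[[0,0,0],[0,0,0],-1],[[0,0,0],[0,0,0],-1]]'; python3 pos.py
```

```text
time: 21.48
tool_pos: [679.4, 63.0, 50.5]
tcp_rot: [3.141, -0.0, -2.867]
contact_force: [0.5, -0.7, -1.0]
grip_width: 33.5
finger_force: 30.0
t21.48 d=7.0 lat=-0.1 yawerr=0.001 wedgez=38.78 line=38.41 top_at_edge=41.19 | Faxial(n)=-0.3 Flat=-0.8 Fz=-1.0 M=[ 0.14 -0.11 -0.04] pitchroll=[ 3.141 -0.    -2.867]
time: 22.32
tool_pos: [677.1, 62.3, 51.0]
tcp_rot: [-3.142, 0.001, -2.867]
contact_force: [4.3, 0.2, -4.1]
grip_width: 33.6
finger_force: 30.0
t22.32 d=9.4 lat=-0.2 yawerr=0.002 wedgez=39.30 line=38.89 top_at_edge=42.18 | Faxial(n)=-4.2 Flat=-1.0 Fz=-4.1 M=[ 0.43 -1.1   0.06] pitchroll=[-3.142e+00  1.000e-03 -2.867e+00]
```

```bash
python3 -m pendant '[[[-0.045,-0.0126,0.007],[0,0,0],-1],[[-0.045,-0.0126,0.007],[0,0,0],-1],[[-0.045,-0.0126,0.007],[0,0,0],-1],[[-0.045,-0.0126,0.007],[0,0,0],-1],[[-0.045,-0.0126,0.007],[0,0,0],-1],[[0,0,0],[0,0,0],-1],[[0,0,0],[0,0,0],-1],[[0,0,0],[0,0,0],-1],[[0,0,0],[0,0,0],-1],[[0,0,0],[0,0,0],-1]]'; python3 pos.py
python3 -c "
from h import *
cv2.imwrite('pics/s10.png',bot.capture('side'))"; python3 trk.py pics/s10.png|head -4
```

```text
time: 23.15
tool_pos: [670.5, 60.4, 52.2]
tcp_rot: [-3.141, 0.001, -2.867]
contact_force: [5.6, 2.2, -4.5]
grip_width: 33.6
finger_force: 30.0
t23.15 d=16.3 lat=-0.2 yawerr=0.002 wedgez=40.51 line=40.26 top_at_edge=44.77 | Faxial(n)=-5.9 Flat=0.6 Fz=-4.5 M=[ 0.43 -1.21 -0.  ] pitchroll=[-3.141e+00  1.000e-03 -2.867e+00]
earN [310.3 241.4] shift px [-0.34 -0.5 ] dz mm 1.61 1 5.6
topN [321.1 233.6] shift px [-0.57 -1.08] dz mm 3.40 1 12.8
topF [344.5 228.8] shift px [-30.03 -20.9 ] dz mm 66.07 1 106.6
earF [354.4 232.3] shift px [-1.4  -0.36] dz mm 1.17 1 36.1
```

```bash
python3 -m pendant '[[[-0.039,-0.011,0.008],[0,0,0],-1],[[-0.039,-0.011,0.008],[0,0,0],-1],[[-0.039,-0.011,0.008],[0,0,0],-1],[[-0.039,-0.011,0.008],[0,0,0],-1],[[-0.039,-0.011,0.008],[0,0,0],-1],[[0,0,0],[0,0,0],-1],[[0,0,0],[0,0,0],-1],[[0,0,0],[0,0,0],-1],[[0,0,0],[0,0,0],-1],[[0,0,0],[0,0,0],-1]]'; python3 pos.py
python3 -c "
from h import *
cv2.imwrite('pics/s11.png',bot.capture('side'))"; python3 trk.py pics/s11.png|head -2
```

```text
time: 24.03
tool_pos: [664.6, 58.7, 53.4]
tcp_rot: [-3.142, 0.001, -2.867]
contact_force: [5.4, 1.9, -4.0]
grip_width: 33.9
finger_force: 30.0
t24.03 d=22.4 lat=-0.2 yawerr=0.002 wedgez=41.66 line=41.49 top_at_edge=47.14 | Faxial(n)=-5.7 Flat=0.4 Fz=-4.0 M=[ 0.4  -1.19 -0.01] pitchroll=[-3.142e+00  1.000e-03 -2.867e+00]
earN [310.3 241.4] shift px [-0.32 -0.25] dz mm 0.79 1 6.5
topN [321.1 233.6] shift px [-1.2  -2.01] dz mm 6.33 1 17.3
```

```bash
python3 -m pendant '[[[0.19,0.054,-0.03],[0,0,0],-1],[[0.19,0.054,-0.03],[0,0,0],-1],[[0.19,0.054,-0.02],[0,0,0],-1],[[0.3,0.084,0],[0,0,0],-1],[[0.4,0.11,0.2],[0,0,0],-1],[[0,0,0.9],[0,0,-0.5],-1],[[0,0,0.9],[0,0,-1],-1],[[-0.2,-0.06,0.3],[0,0,-1],-1],[[-0.33,-0.09,0],[0,0,-1],-1],[[-0.33,-0.09,0],[0,0,-1],-1]]'
python3 -c "
from h import *
cv2.imwrite('pics/s12.png',bot.capture('side'))"; python3 trk.py pics/s12.png|head -4
python3 -m pendant '[[[-0.33,-0.09,0],[0,0,-1],-1],[[-0.33,-0.09,0],[0,0,-1],-1],[[-0.33,-0.09,0],[0,0,-1],-1],[[-0.33,-0.09,0],[0,0,-1],-1],[[-0.33,-0.09,0],[0,0,-1],-1],[[-0.33,-0.09,0],[0,0,-1],-1],[[-0.33,-0.09,0],[0,0,-1],-1],[[-0.33,-0.09,0],[0,0,-1],-1],[[-0.33,-0.09,0],[0,0,-1],-1],[[-0.33,-0.09,0],[0,0,-1],-1]]'
python3 -m pendant '[[[-0.33,-0.09,0],[0,0,-1],-1],[[-0.33,-0.09,0],[0,0,-1],-1],[[-0.33,-0.09,0],[0,0,-1],-1],[[-0.33,-0.09,0],[0,0,-1],-1],[[-0.33,-0.09,0],[0,0,-1],-1],[[-0.33,-0.09,0],[0,0,-1],-1],[[-0.33,-0.09,0],[0,0,-1],-1],[[-0.33,-0.09,0],[0,0,-1],-1],[[-0.33,-0.09,0],[0,0,-1],-1],[[-0.33,-0.09,0],[0,0,-1],-1]]'; python3 pos.py
```

```text
time: 24.92
tool_pos: [676.9, 62.2, 121.0]
tcp_rot: [3.141, 0.001, 2.871]
contact_force: [-0.6, 0.2, -0.3]
grip_width: 33.3
finger_force: 30.0
earN [310.3 241.4] shift px [-0.07 -0.39] dz mm 1.25 1 4.1
topN [321.1 233.6] shift px [-2.58 -4.7 ] dz mm 14.78 1 22.1
topF [344.5 228.8] shift px [-35.04 -18.2 ] dz mm 57.53 1 102.7
earF [354.4 232.3] shift px [-1.26 -1.01] dz mm 3.27 1 39.1
time: 25.8
tool_pos: [577.4, 35.1, 119.8]
tcp_rot: [-3.141, 0.0, 1.673]
contact_force: [-0.4, 0.3, -0.6]
grip_width: 33.7
finger_force: 30.0
time: 26.63
tool_pos: [478.5, 8.0, 119.9]
tcp_rot: [-3.142, 0.0, 0.473]
contact_force: [-0.3, 0.3, -0.1]
grip_width: 33.6
finger_force: 30.0
t26.63 d=7.6 lat=12.2 yawerr=-2.941 wedgez=108.23 line=38.53 top_at_edge=110.76 | Faxial(n)=0.2 Flat=0.4 Fz=-0.1 M=[ 0.06 -0.02 -0.09] pitchroll=[-3.142  0.     0.473]
```

```bash
python3 -m pendant '[[[-0.43,-0.11,0],[0,0,-0.8],-1],[[-0.42,-0.11,0],[0,0,-0.8],-1],[[0,0,-0.7],[0,0,0],-1],[[0,0,-0.7],[0,0,0],-1],[[0,0,-0.5],[0,0,0],-1],[[0,0,-0.3],[0,0,0],-1],[[0,0,-0.1],[0,0,0],-1],[[0,0,0],[0,0,0],-1],[[0,0,0],[0,0,0],-1],[[0,0,0],[0,0,0],-1]]'; python3 pos.py
python3 -c "
from h import *
cv2.imwrite('pics/s13.png',bot.capture('side'))"; python3 trk.py pics/s13.png
```

```text
time: 27.47
tool_pos: [453.7, 1.5, 51.6]
tcp_rot: [3.141, -0.001, 0.285]
contact_force: [-0.3, 1.3, -0.5]
grip_width: 33.5
finger_force: 30.0
t27.47 d=-16.9 lat=2.3 yawerr=-3.130 wedgez=39.85 line=33.61 top_at_edge=37.46 | Faxial(n)=-0.1 Flat=1.3 Fz=-0.5 M=[0.04 0.05 0.05] pitchroll=[ 3.141e+00 -1.000e-03  2.850e-01]
earN [310.3 241.4] shift px [-0.07 -0.39] dz mm 1.25 1 4.3
topN [321.1 233.6] shift px [-0.11 -0.4 ] dz mm 1.27 1 4.3
topF [344.5 228.8] shift px [ 0.05 -1.07] dz mm 3.38 1 1.1
earF [354.4 232.3] shift px [ 0.02 -1.11] dz mm 3.58 1 2.8
plateN [313.1 261.9] shift px [-0.01  0.02] dz mm -0.06 1 1.0
plateF [359.3 251.7] shift px [0.02 0.01] dz mm -0.03 1 1.1
```

```bash
python3 -m pendant '[[[0.15,0.042,0],[0,0,0],-1],[[0.15,0.042,-0.005],[0,0,0],-1],[[0.15,0.042,-0.005],[0,0,0],-1],[[0.15,0.042,-0.005],[0,0,0],-1],[[0.135,0.038,0],[0,0,0],-1],[[0.1,0.028,0],[0,0,0],-1],[[0,0,0],[0,0,0],-1],[[0,0,0],[0,0,0],-1],[[0,0,0],[0,0,0],-1],[[0,0,0],[0,0,0],-1]]'; python3 pos.py
python3 -m pendant '[[[0.048,0.0135,0.007],[0,0,0],-1],[[0.048,0.0135,0.007],[0,0,0],-1],[[0.048,0.0135,0.007],[0,0,0],-1],[[0.048,0.0135,0.007],[0,0,0],-1],[[0.048,0.0135,0.007],[0,0,0],-1],[[0.048,0.0135,0.007],[0,0,0],-1],[[0,0,0],[0,0,0],-1],[[0,0,0],[0,0,0],-1],[[0,0,0],[0,0,0],-1],[[0,0,0],[0,0,0],-1]]'; python3 pos.py
```

```text
time: 28.35
tool_pos: [477.8, 8.6, 50.3]
tcp_rot: [-3.142, 0.0, 0.284]
contact_force: [-0.7, 0.1, -0.0]
grip_width: 33.9
finger_force: 30.0
t28.35 d=8.1 lat=2.5 yawerr=-3.130 wedgez=38.61 line=38.63 top_at_edge=41.24 | Faxial(n)=0.7 Flat=0.3 Fz=-0.0 M=[-0.02 -0.04 -0.03] pitchroll=[-3.142  0.     0.284]
time: 29.18
tool_pos: [484.7, 10.9, 51.3]
tcp_rot: [-3.14, 0.004, 0.284]
contact_force: [-6.8, -3.0, 3.2]
grip_width: 33.8
finger_force: 30.0
t29.18 d=15.4 lat=2.9 yawerr=-3.130 wedgez=39.60 line=40.09 top_at_edge=43.68 | Faxial(n)=7.4 Flat=-1.1 Fz=3.2 M=[-0.45  1.02 -0.02] pitchroll=[-3.14   0.004  0.284]
```

```bash
python3 -m pendant '[[[0.039,0.011,0.012],[0,0,0],-1],[[0.039,0.011,0.012],[0,0,0],-1],[[0.039,0.011,0.012],[0,0,0],-1],[[0.039,0.011,0.012],[0,0,0],-1],[[0.039,0.011,0.012],[0,0,0],-1],[[0,0,0],[0,0,0],-1],[[0,0,0],[0,0,0],-1],[[0,0,0],[0,0,0],-1],[[0,0,0],[0,0,0],-1],[[0,0,0],[0,0,0],-1]]'; python3 pos.py
python3 -c "
from h import *
cv2.imwrite('pics/s14.png',bot.capture('side'))"; python3 trk.py pics/s14.png|head -4
```

```text
time: 30.02
tool_pos: [488.6, 12.7, 52.4]
tcp_rot: [-3.139, 0.009, 0.285]
contact_force: [-11.1, -4.3, 2.7]
grip_width: 33.5
finger_force: 30.0
t30.02 d=19.7 lat=3.6 yawerr=-3.130 wedgez=40.71 line=40.95 top_at_edge=45.65 | Faxial(n)=11.9 Flat=-1.1 Fz=2.7 M=[-0.48  1.75 -0.02] pitchroll=[-3.139  0.009  0.285]
earN [310.3 241.4] shift px [-0.19 -0.95] dz mm 3.05 1 29.4
topN [321.1 233.6] shift px [ 0.08 -0.9 ] dz mm 2.85 1 16.6
topF [344.5 228.8] shift px [ 0.48 -1.  ] dz mm 3.16 1 1.2
earF [354.4 232.3] shift px [ 0.31 -0.93] dz mm 3.00 1 3.5
```

```bash
python3 -m pendant '[[[0.039,0.011,0.011],[0,0,0],-1],[[0.039,0.011,0.011],[0,0,0],-1],[[0.039,0.011,0.011],[0,0,0],-1],[[0.039,0.011,0.011],[0,0,0],-1],[[0.02,0.006,0.005],[0,0,0],-1],[[0,0,0],[0,0,0],-1],[[0,0,0],[0,0,0],-1],[[0,0,0],[0,0,0],-1],[[0,0,0],[0,0,0],-1],[[0,0,0],[0,0,0],-1]]'; python3 pos.py
python3 -c "
from h import *
cv2.imwrite('pics/s15.png',bot.capture('side'))"; python3 trk.py pics/s15.png|head -4
```

```text
time: 30.9
tool_pos: [494.1, 14.3, 53.7]
tcp_rot: [-3.139, 0.008, 0.285]
contact_force: [-8.6, -2.7, 0.4]
grip_width: 33.3
finger_force: 30.0
t30.90 d=25.4 lat=3.6 yawerr=-3.130 wedgez=42.00 line=42.09 top_at_edge=48.09 | Faxial(n)=9.0 Flat=-0.3 Fz=0.4 M=[-0.37  1.58 -0.03] pitchroll=[-3.139  0.008  0.285]
earN [310.3 241.4] shift px [-0.36 -1.65] dz mm 5.27 1 34.2
topN [321.1 233.6] shift px [-3.66 -3.38] dz mm 10.64 1 65.2
topF [344.5 228.8] shift px [ 0.24 -0.89] dz mm 2.81 1 1.6
earF [354.4 232.3] shift px [ 0.35 -0.79] dz mm 2.54 1 3.7
```

```bash
python3 -m pendant '[[[0.025,0.007,0.015],[0,0,0],-1],[[0.01,0.003,0.01],[0,0,0],-1],[[0,0,0],[0,0,0],-1],[[0,0,0],[0,0,0],-1],[[0,0,0],[0,0,0],-1],[[-0.19,-0.054,-0.045],[0,0,0],-1],[[-0.19,-0.054,-0.035],[0,0,0],-1],[[-0.29,-0.08,-0.03],[0,0,0],-1],[[-0.29,-0.08,0],[0,0,0],-1],[[-0.5,-0.14,0.3],[0,0,0],-1]]'; python3 pos.py
python3 -m pendant '[[[0,0,0.9],[0,0,0.6],-1],[[0,0,0.9],[0,0,1],-1],[[0.2,0.06,0.2],[0,0,1],-1],[[0.35,0.096,0],[0,0,1],-1],[[0.35,0.096,0],[0,0,1],-1],[[0.35,0.096,0],[0,0,1],-1],[[0.35,0.096,0],[0,0,1],-1],[[0.35,0.096,0],[0,0,1],-1],[[0.35,0.096,0],[0,0,1],-1],[[0.35,0.096,0],[0,0,1],-1]]'
python3 -m pendant '[[[0.35,0.096,0],[0,0,1],-1],[[0.35,0.096,0],[0,0,1],-1],[[0.35,0.096,0],[0,0,1],-1],[[0.35,0.096,0],[0,0,1],-1],[[0.35,0.096,0],[0,0,1],-1],[[0.35,0.096,0],[0,0,1],-1],[[0.35,0.096,0],[0,0,1],-1],[[0.35,0.096,0],[0,0,1],-1],[[0.35,0.096,0],[0,0,1],-1],[[0.35,0.096,0],[0,0,1],-1]]'
python3 -m pendant '[[[0.35,0.096,0],[0,0,1],-1],[[0.35,0.096,0],[0,0,1],-1],[[0.35,0.096,0],[0,0,1],-1],[[0.35,0.096,0],[0,0,1],-1],[[0.35,0.096,0],[0,0,1],-1],[[0.35,0.096,0],[0,0,1],-1],[[0,0,0],[0,0,0],-1],[[0,0,0],[0,0,0],-1],[[0,0,0],[0,0,0],-1],[[0,0,0],[0,0,0],-1]]'; python3 pos.py
python3 -c "
from h import *
cv2.imwrite('pics/s16.png',bot.capture('side'));print(bot.get_obs()['tool_pos'])"; python3 trk.py pics/s16.png
```

```text
time: 31.78
tool_pos: [454.4, 2.1, 60.6]
tcp_rot: [-3.141, 0.001, 0.284]
contact_force: [-1.7, -0.3, -0.0]
grip_width: 33.6
finger_force: 30.0
t31.78 d=-16.2 lat=2.6 yawerr=-3.130 wedgez=48.94 line=33.77 top_at_edge=46.71 | Faxial(n)=1.7 Flat=0.2 Fz=-0.0 M=[ 0.01  0.07 -0.04] pitchroll=[-3.141e+00  1.000e-03  2.840e-01]
time: 32.62
tool_pos: [534.6, 24.1, 121.5]
tcp_rot: [3.141, -0.0, 1.442]
contact_force: [-0.3, -0.1, -0.0]
grip_width: 33.7
finger_force: 30.0
time: 33.45
tool_pos: [639.6, 52.7, 121.5]
tcp_rot: [3.141, 0.0, 2.642]
contact_force: [-0.1, 0.1, -0.4]
grip_width: 33.5
finger_force: 30.0
time: 34.28
tool_pos: [701.9, 70.0, 121.4]
tcp_rot: [3.141, -0.0, -2.93]
contact_force: [0.3, 0.8, 0.0]
grip_width: 33.6
finger_force: 30.0
t34.28 d=-16.6 lat=4.0 yawerr=-0.061 wedgez=109.74 line=33.68 top_at_edge=107.42 | Faxial(n)=-0.5 Flat=0.7 Fz=0.0 M=[ 0.11 -0.13 -0.01] pitchroll=[ 3.141 -0.    -2.93 ]
[701.98321736  70.00726582 121.50417288]
earN [310.3 241.4] shift px [-0.23 -1.65] dz mm 5.27 1 9.7
topN [321.1 233.6] shift px [ 0.39 -1.44] dz mm 4.54 1 5.5
topF [344.5 228.8] shift px [-33.39 -19.95] dz mm 63.05 1 103.2
earF [354.4 232.3] shift px [-1.21 -0.65] dz mm 2.11 1 39.1
plateN [313.1 261.9] shift px [0.01 0.  ] dz mm -0.01 1 12.4
plateF [359.3 251.7] shift px [-33.43   7.28] dz mm -24.34 1 32.6
```

```bash
python3 -m pendant '[[[0,0,-0.8],[0,0,0.3],-1],[[0,0,-0.7],[0,0,0.22],-1],[[0,0,-0.5],[0,0,0],-1],[[0,0,-0.25],[0,0,0],-1],[[0,0,-0.077],[0,0,0],-1],[[0,0,0],[0,0,0],-1],[[0,0,0],[0,0,0],-1],[[-0.05,-0.014,0],[0,0,0],-1],[[-0.1,-0.028,0],[0,0,0],-1],[[0,0,0],[0,0,0],-1]]'; python3 pos.py
python3 -m pendant '[[[-0.15,-0.042,0],[0,0,0],-1],[[-0.15,-0.042,0],[0,0,0],-1],[[-0.15,-0.042,0],[0,0,0],-1],[[-0.15,-0.042,0],[0,0,0],-1],[[-0.1,-0.028,0],[0,0,0],-1],[[-0.07,-0.02,0],[0,0,0],-1],[[0,0,0],[0,0,0],-1],[[0,0,0],[0,0,0],-1],[[0,0,0],[0,0,0],-1],[[0,0,0],[0,0,0],-1]]'; python3 pos.py
```

```text
time: 35.17
tool_pos: [697.9, 68.9, 52.4]
tcp_rot: [-3.141, 0.001, -2.865]
contact_force: [-0.4, -0.4, -0.2]
grip_width: 33.9
finger_force: 30.0
t35.17 d=-12.4 lat=0.5 yawerr=0.004 wedgez=40.65 line=34.53 top_at_edge=39.18 | Faxial(n)=0.5 Flat=-0.3 Fz=-0.2 M=[ 0.12 -0.18 -0.  ] pitchroll=[-3.141e+00  1.000e-03 -2.865e+00]
time: 36.0
tool_pos: [675.1, 62.6, 51.5]
tcp_rot: [3.142, 0.0, -2.865]
contact_force: [1.4, -0.0, -0.8]
grip_width: 34.0
finger_force: 30.0
t36.00 d=11.2 lat=0.5 yawerr=0.004 wedgez=39.80 line=39.25 top_at_edge=43.05 | Faxial(n)=-1.3 Flat=-0.4 Fz=-0.8 M=[ 0.14 -0.14  0.05] pitchroll=[ 3.142  0.    -2.865]
```

```bash
python3 -m pendant '[[[-0.05,-0.014,0.008],[0,0,0],-1],[[-0.05,-0.014,0.008],[0,0,0],-1],[[-0.05,-0.014,0.008],[0,0,0],-1],[[-0.05,-0.014,0.008],[0,0,0],-1],[[-0.05,-0.014,0.009],[0,0,0],-1],[[-0.05,-0.014,0.009],[0,0,0],-1],[[-0.04,-0.011,0.009],[0,0,0],-1],[[0,0,0],[0,0,0],-1],[[0,0,0],[0,0,0],-1],[[0,0,0],[0,0,0],-1]]'; python3 pos.py
python3 -c "
from h import *
cv2.imwrite('pics/s17.png',bot.capture('side'))"; python3 trk.py pics/s17.png|head -1
```

```text
time: 36.83
tool_pos: [665.5, 59.8, 53.2]
tcp_rot: [-3.141, 0.002, -2.865]
contact_force: [5.2, 0.6, -5.1]
grip_width: 33.8
finger_force: 30.0
t36.83 d=21.3 lat=0.5 yawerr=0.004 wedgez=41.53 line=41.25 top_at_edge=46.78 | Faxial(n)=-5.1 Flat=-0.8 Fz=-5.1 M=[ 0.41 -1.13  0.04] pitchroll=[-3.141e+00  2.000e-03 -2.865e+00]
earN [310.3 241.4] shift px [-0.45 -1.43] dz mm 4.59 1 6.8
```

```bash
python3 -m pendant '[[[-0.043,-0.012,0.009],[0,0,0],-1],[[-0.043,-0.012,0.009],[0,0,0],-1],[[-0.032,-0.009,0.009],[0,0,0],-1],[[0,0,0],[0,0,0],-1],[[0,0,0],[0,0,0],-1],[[0,0,0],[0,0,0],-1],[[0,0,0],[0,0,0],-1],[[0,0,0],[0,0,0],-1],[[0,0,0],[0,0,0],-1],[[0,0,0],[0,0,0],-1]]'; python3 pos.py
python3 -m pendant '[[[0.19,0.054,-0.04],[0,0,0],-1],[[0.19,0.054,-0.03],[0,0,0],-1],[[0.19,0.054,-0.02],[0,0,0],-1],[[0.3,0.084,0],[0,0,0],-1],[[0.4,0.11,0.2],[0,0,0],-1],[[0,0,0.9],[0,0,-0.3],-1],[[0,0,0.9],[0,0,-0.5],-1],[[0,0.5,0.4],[0,0,-0.8],-1],[[0,1,0],[0,0,-1],-1],[[0,1,0],[0,0,-1],-1]]'; python3 -c "
from h import *
cv2.imwrite('pics/s18.png',bot.capture('side'))"; python3 trk.py pics/s18.png
```

```text
time: 37.72
tool_pos: [661.7, 58.8, 53.9]
tcp_rot: [-3.142, 0.001, -2.865]
contact_force: [5.3, 1.3, -5.2]
grip_width: 33.9
finger_force: 30.0
t37.72 d=25.2 lat=0.5 yawerr=0.004 wedgez=42.22 line=42.03 top_at_edge=48.25 | Faxial(n)=-5.4 Flat=-0.2 Fz=-5.2 M=[ 0.38 -1.1  -0.03] pitchroll=[-3.142e+00  1.000e-03 -2.865e+00]
time: 38.55
tool_pos: [700.4, 144.2, 125.3]
tcp_rot: [3.141, 0.002, 2.978]
contact_force: [0.1, 0.6, -0.6]
grip_width: 33.9
finger_force: 30.0
earN [310.3 241.4] shift px [-0.15 -1.41] dz mm 4.51 1 10.8
topN [321.1 233.6] shift px [ 0.22 -1.49] dz mm 4.69 1 15.5
topF [344.5 228.8] shift px [-15.07   1.06] dz mm -3.35 1 34.2
earF [354.4 232.3] shift px [-1.31 -1.41] dz mm 4.54 1 43.1
plateN [313.1 261.9] shift px [0.01 0.01] dz mm -0.02 1 0.7
plateF [359.3 251.7] shift px [-0.19  0.04] dz mm -0.12 1 14.6
```

```bash
python3 -m pendant '[[[-0.95,0.75,0],[0,0,0.2],-1],[[-0.95,0.75,0],[0,0,0.3],-1],[[-0.95,0.75,0],[0,0,0.3],-1],[[-0.95,0.75,0],[0,0,0.3],-1],[[-0.95,0.75,0],[0,0,0.3],-1],[[-0.95,0.75,0],[0,0,0],-1],[[-0.95,0.75,0],[0,0,0],-1],[[-0.95,0.72,0],[0,0,0],-1],[[0,0,0],[0,0,0],-1],[[0,0,0],[0,0,0],-1]]'; python3 -c "
from h import *
cv2.imwrite('pics/s19.png',bot.capture('side'));o=bot.get_obs();print(o['tool_pos'],o['tcp_rot'])"; python3 trk.py pics/s19.png
```

```text
time: 39.43
tool_pos: [470.2, 324.8, 123.8]
tcp_rot: [-3.141, -0.0, -3.124]
contact_force: [0.2, 0.3, 0.2]
grip_width: 34.0
finger_force: 30.0
[471.5276759  323.99007515 123.77712033] [-3.14154464e+00  7.98738833e-04 -3.12626818e+00]
earN [310.3 241.4] shift px [-0.25 -1.42] dz mm 4.54 1 9.2
topN [321.1 233.6] shift px [ 0.11 -1.5 ] dz mm 4.72 1 4.2
topF [344.5 228.8] shift px [ 0.   -1.61] dz mm 5.09 1 1.7
earF [354.4 232.3] shift px [ 0.03 -1.55] dz mm 5.00 1 3.3
plateN [313.1 261.9] shift px [ 0.02 -0.01] dz mm 0.05 1 1.0
plateF [359.3 251.7] shift px [-0.01 -0.01] dz mm 0.03 1 0.8
```

```bash
python3 -m pendant '[[[0,0,-0.9],[0,0,0],-1],[[0,0,-0.9],[0,0,0],-1],[[0,0,-0.8],[0,0,0],-1],[[0,0,-0.4],[0,0,0],-1],[[0,0,-0.2],[0,0,0],-1],[[0,0,-0.1],[0,0,0],-1],[[0,0,-0.05],[0,0,0],-1],[[0,0,0],[0,0,0],-1],[[0,0,0],[0,0,0],-1],[[0,0,0],[0,0,0],-1]]'
```

```text
time: 40.32
tool_pos: [471.9, 323.7, 23.9]
tcp_rot: [3.141, 0.002, -3.129]
contact_force: [0.1, 0.0, -0.8]
grip_width: 33.7
finger_force: 30.0
```

```bash
python3 -m pendant '[[[0,0,-0.04],[0,0,0],-1],[[0,0,-0.03],[0,0,0],-1],[[0,0,0],[0,0,0],-1],[[0,0,0],[0,0,0],-1],[[0,0,0],[0,0,0],0],[[0,0,0],[0,0,0],0],[[0,0,0],[0,0,0],0.1],[[0,0,0],[0,0,0],0.1],[[0,0,0],[0,0,0],0.1],[[0,0,0],[0,0,0],0.1]]'
python3 -m pendant '[[[0,0,0.3],[0,0,0],0.1],[[0,0,0.9],[0,0,0],0.1],[[0,0,0.9],[0,0,0],0.1],[[0,0,0.9],[0,0,0],0.1],[[0,-0.9,0.9],[0,0,0],0.1],[[0,-0.9,0],[0,0,0],0.1],[[0,-0.9,0],[0,0,0],0.1],[[0,-0.9,0],[0,0,0],0.1],[[0,-0.5,0],[0,0,0],0.1],[[0,0,0],[0,0,0],0.1]]'
python3 - <<'E'
from h import *
s=bot.capture('side');cv2.imwrite('pics/s20.png',s);t=bot.capture('top')
o=np.zeros((400,800,3),np.uint8);o[:,:400]=cv2.resize(s[140:270,240:370],(400,400));o[:,400:]=cv2.resize(t[190:350,140:300],(400,400));cv2.imwrite('pics/v20.png',o)
E
python3 trk.py pics/s20.png
```

```text
time: 41.15
tool_pos: [471.3, 323.4, 20.7]
tcp_rot: [3.142, -0.0, -3.129]
contact_force: [-0.2, 0.5, -0.8]
grip_width: 50.7
finger_force: 0.0
time: 41.98
tool_pos: [471.4, 198.0, 138.6]
tcp_rot: [-3.141, 0.0, -3.131]
contact_force: [0.4, 0.8, -0.1]
grip_width: 50.2
finger_force: 0.0
earN [310.3 241.4] shift px [-0.25 -1.41] dz mm 4.52 1 9.1
topN [321.1 233.6] shift px [ 0.12 -1.49] dz mm 4.70 1 4.1
topF [344.5 228.8] shift px [ 0.  -1.6] dz mm 5.07 1 1.6
earF [354.4 232.3] shift px [ 0.03 -1.55] dz mm 4.99 1 3.3
plateN [313.1 261.9] shift px [ 0.02 -0.01] dz mm 0.03 1 0.9
plateF [359.3 251.7] shift px [-0.01 -0.01] dz mm 0.03 1 0.8
```

View pics/v20.png

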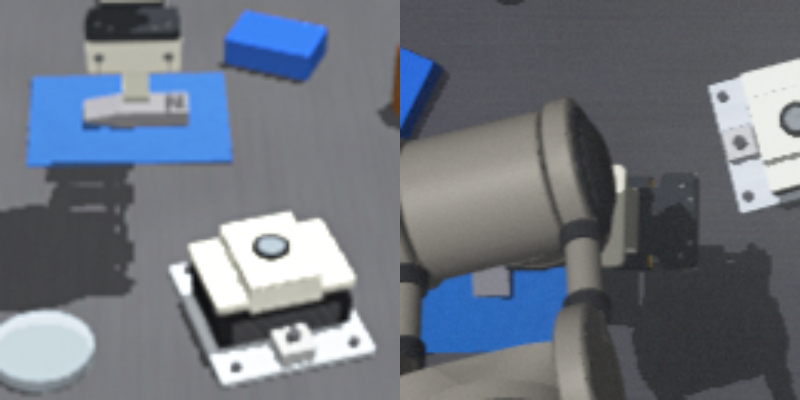

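The wedge lies flat on the mat at about (135,108) in the left crop. The cover sits level and raised at about (270,260), and the gripper is clear.

```bash
python3 -c "
from plant import bot
print(bot.close_job())"
```

```text
the job is handed in; nothing more can be done
None
```

The job is handed in at about 42 s on the clock: by side-camera tracking the near ear is up about 4.6 mm and the far ear about 5 mm, the cover sits level on its housing, and the wedge lies flat on the mat; the hand-in returned no verdict.

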